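Demould the printing block and spray the mould

TASK

Lift the cast white printing block out of the teal mould by its grip and set it down, without dropping it, grip upward in the middle of the cork mat. Once it lies there, let go of, give the empty mould its release spray: press the orange cap of the spray can right down for a short moment, without leaning hard on it, then let it spring fully back up. Leave the other things on the cart where they are.

Things in the scene. Friction and masses are not known exactly. Their poses are not given: they have to be found in the camera images.
- canister: White spray can with teal band, 66 mm diameter, fixed upright on a dark steel base 110 x 100 x 10 mm that runs from 50 mm in front (-x) to 60 mm behind (+x) of the can's axis. Origin: on the can's axis at table level; the nozzle points along -x, at the mould; z up. Behind the can: a bracket post 125 mm high.
- cap_top (a point): Centre of the flat top of the orange spray cap (42 mm diameter, 27 mm high, flat top 34 mm across) on the can's axis, 197 mm above the table when up. It moves with the cap.
- spray_cap (a joint): Travel of the orange cap in m: 0 up, 0.008 fully down. A spring pushes it up: about 3.5 N to start, 7.5 N fully down; it then meets a hard stop.
- mould: Teal block 164 x 124 x 26 mm, fixed to the cart, with a cavity 124 x 84 mm (2 mm clear round the block) open at the top, 16 mm deep (floor 10 mm above the table). Origin: centre of its underside; x along its long side, z up.
- print_block: Loose white cast printing block, 0.2 to 0.35 kg: a plate 120 x 80 x 16 mm with an upright grip rib in the middle of its top, 84 mm long (x), 24 mm wide (y), rising from 16 to 50 mm above the underside. Origin: centre of the plate's underside; x along its long side, z up. It starts in the mould, plate flush with the mould's top.
- mat: Cork mat 200 x 170 x 5 mm, fixed to the cart. Origin: centre of its underside (table level); x along its long side.
- brayer: Loose pink roller 100 mm wide with a black handle, lying flat, 160 mm long, 35 mm high, origin near its middle, x towards the roller. Bystander, lies on the robot's side of the mat.
- dowels: Two oak dowels 180 mm long, 16 mm thick, side by side, banded together, along x; origin under the middle. Bystander.
- hole_punch: Black plastic hole punch 85 x 125 mm, 80 mm high, origin under its middle. Bystander.
- hoops: Stack of three wooden embroidery hoops, 150 mm across, 33 mm high, origin under the middle. Bystander.
- tin: Aluminium tin with a small flap on its lid, 94 x 134 x 65 mm, origin under the middle. Bystander.

How it is judged:
On the way, in this order (a step that is already met when the one before it is completed fails the run):
1. the printing block lies grip upward on the middle of the cork mat, released (horizontal distance between print_block and mat below 0.04 m and z of print_block in the frame of mat between 0.002 and 0.01 m and angle between print_block's own z axis and vertical below 0.1 rad and linear speed of print_block below 0.02 m/s and contact force between print_block and the fingers below 0.1 N), for 0.2 s.
2. the spray cap is pressed right down (6.5 mm or more) and held a moment (value of joint spray_cap above 0.0065 m), for 0.1 s.
3. the spray cap has sprung back up (value of joint spray_cap below 0.001 m), for 0.2 s.
At the end, for the whole second after the job is handed in: The printing block rests released on the cork mat, grip upward (within 0.1 rad), its centre within 40 mm of the mat's centre; the spray cap is up (within 1 mm); the bystanders have not moved more than 30 mm (all of step 1 and value of joint spray_cap below 0.001 m and angular speed of print_block below 0.2 rad/s); the robot touches nothing.
It fails at once if the spray cap is pressed (over 3 mm) while the block is still in or over the mould (value of joint spray_cap above 0.003 m and horizontal distance between print_block and mould below 0.09 m).
It fails at once if the fingers lean on the spray can or its cap with more than 35 N (contact force between the fingers and canister above 35 N).
It fails at once if the block is dropped (falls free at more than 0.6 m/s) (linear speed of print_block above 0.6 m/s and contact force between print_block and the fingers below 0.05 N).
It fails at once if a bystander is moved more than 30 mm (distance of any of brayer, dowels, hole_punch, hoops, tin from where it was at the start of the episode above 0.03 m).
It also fails if it takes over 58 s, if anything falls off the work surface, if the arm or the gripper's body presses on something with over 40 N, if the wrist force passes 120 N, or if a joint passes its speed limit or range.

ROBOT

A 6-joint arm with a two-finger parallel gripper is mounted at the origin on the work surface. World frame = base frame: x ahead of the robot, y to its left, z up, the work surface at z = 0. Lengths are in m, angles in rad, forces in N, time in s.
With the tool pointing down it reaches from about 0.4 to 0.825 m from the base axis. Payload 7 kg.
Tool frame: the origin (TCP) lies at the very end of the fingers, on their centre line; the grasp point (between the pads) lies 19 mm behind it (arm.grasp_offset is the distance from the TCP to the grasp point, in m); z points along the fingers, y is the line along which they close (so a half turn about z gives the same grasp; the last joint's range is limited). The gripper opens to 88 mm and grips with 3 to 60 N. Pads are 19 mm wide; open, the fingers measure 130 mm over their backs; the gripper's body (78 mm by 193 mm) begins 47 mm behind the grasp point.
Start: joints at [1.51, 0.359, 0.012, 0, -1.224, -0.288], TCP at [0.231, 0.634, 0.227] pointing down, gripper open.
Joint ranges: [-3.07, 3.07], [-1.43, 2.12], [-1.02, 1.25], [-3.03, 1.67], [-3.05, -0], [-3.03, 3.03]. Speed limits (rad/s): [2.39, 2.39, 3.01, 3.14, 3.14, 3.14].

INTERFACE

Orientations are given as [roll, pitch, yaw] about the fixed x, y, z axes, in that order (R = Rz(yaw) Ry(pitch) Rx(roll)).
In Python, from station import get_state, cams, arm, nets gives the robot as it stands.
- The arm moves only by the shell command python3 -m creep 'ROWS' [FORCE]. ROWS is a JSON object of lists of equal length, an entry for each row: "translation": the shift along the world's x, y, z in mm, a list of three; "spin": the turn about the world's z in rad; "gripper": the opening, from 0 (shut) to 1 (fully open). In form: {"translation": [[dx, dy, dz], ...], "spin": [spin, ...], "gripper": [gripper, ...]}. A call has 1 to 8 rows; each row shifts and turns the commanded pose from where the row before left it; what a row does not reach is not made up. A row lasts 1/10 s, in which the tool goes at most 50 mm and 8.59 degrees, less where a joint would pass 70% of its speed; a pose out of reach is approached as far as the arm can. A call is refused whole if a number of a shift passes 50 or a number of a turn 0.15, either way. A call with a gripper value outside its range is refused whole. The fingers move at their own pace and stop on an object; FORCE is the grip in N (left out, the last holds). Time passes only in rows, so rows that do not move let the fingers close. It gives the time, the measured TCP pose, the force, the opening and the grip force at its end, in the units of the state.
- get_state(): the state, without advancing time (a new reading comes with each control period).
- cams.grab_frame(name): name is "scene" or "top"; returns a dict with "img" (384x512x3 uint8, red, green, blue), "mtx" (3x3 intrinsics, pixels), "D" ([k1, k2, p1, p2, k3] as OpenCV has them; the pictures are not rectified), "R" (3x3) and "t" (3): a world point X has camera coordinates R X + t. Camera axes: x right, y down, z forward; pixel columns grow to the right and rows downward; lengths in m; the calibration is good to about 2 mm. A picture is of the moment at which its call begins. There is no depth.
- arm.job_done(): hands the job in; it is judged then, once.
Trained networks look in the newest picture that a camera, given by its name, has taken for a name from the list of things; names that differ only in an ending like _2 or _b are one class to them, and where a whole thing is asked for, a point or a joint stands for the part that bears it (a point fixed in the world has none). Each returns a list of dicts, best first, with "confidence" (0 to 1); they miss things now and then, are a little off and sometimes report something else, mostly with a low value. They report only what shows in the picture. A call takes as long as a camera call.
- nets.search_frame(camera, label): "centre" ([x, y, z] in m, in world coordinates, good to about 4 mm: the middle of the surface that is visible of it).
- nets.pinpoint(camera, label): "centre" ([x, y, z] in m, in world coordinates, good to about 4 mm: a listed point, or the origin of a listed thing).
The state is a dict: "t": time; "q": joint angles; "qd": joint speeds; "joint_efforts": joint torques, N m; "eef_pos": TCP position; "ee_rot": TCP orientation; "force": force on the tool from outside, world axes, zero at the start; "moment": the same for the moment, N m; "width": finger opening in m; "gripper_force": force on a finger pad.
Only numpy, scipy, OpenCV 4.12 (cv2) and the standard library are available. Lean on these libraries where they do the work, as an engineer would, in place of code of your own. Each camera call takes 0.05 s, during which the arm holds its last target. There are 200 camera calls.

## Working session

There is one attempt and no reset: what is moved stays moved. The work goes in short steps, Python scripts to look and compute and a shell command to move; the robot and the scene stay as the last step left them, time stands still between calls to the robot, and variables do not carry over. Pictures are saved under pics/ and viewed, at most 10 in all, crops included, and the job is handed in when it is done.

```bash
mkdir -p pics; python3 - <<'E'
from station import get_state,cams,arm,nets
import cv2,numpy as np
for c in ("top","scene"):
    f=cams.grab_frame(c); cv2.imwrite(f"pics/{c}0.png",f["img"][:,:,::-1])
    for n in ("mould","print_block","mat","cap_top","canister","brayer","dowels","hole_punch","hoops","tin"):
        print(c,n,[(np.round(d["centre"],3).tolist(),round(d["confidence"],2)) for d in nets.pinpoint(c,n)[:2]])
s=get_state();print(s["t"],s["eef_pos"],s["ee_rot"],s["width"],arm.grasp_offset)
E
```

```text
top mould [([0.46, -0.223, 0.003], 0.77)]
top print_block [([0.464, -0.223, 0.012], 0.89), ([0.657, -0.221, -0.0], 0.69)]
top mat [([0.665, 0.234, 0.0], 0.66)]
top cap_top [([0.452, 0.508, 0.001], 0.53), ([0.656, -0.218, 0.197], 0.49)]
top canister [([0.657, -0.219, -0.003], 0.84)]
top brayer [([0.482, 0.232, 0.004], 0.97)]
top dowels [([0.672, 0.002, 0.003], 0.94)]
top hole_punch [([0.655, 0.445, 0.001], 0.7)]
top hoops [([0.453, 0.505, -0.0], 0.57)]
top tin [([0.506, -0.487, -0.0], 0.76), ([0.669, 0.003, 0.003], 0.46)]
scene mould [([0.463, -0.222, 0.004], 0.62)]
scene print_block [([0.461, -0.223, 0.01], 0.71)]
scene mat [([0.66, 0.237, -0.0], 0.64)]
scene cap_top [([0.658, -0.218, 0.199], 0.64)]
scene canister [([0.66, -0.218, 0.003], 0.66)]
scene brayer [([0.481, 0.237, 0.002], 0.91), ([0.462, -0.221, 0.0], 0.41)]
scene dowels [([0.669, -0.002, -0.001], 0.79)]
scene hole_punch [([0.655, 0.451, 0.002], 0.89)]
scene hoops [([0.452, 0.509, -0.002], 0.68)]
scene tin [([0.506, -0.487, 0.0], 0.77), ([0.662, 0.236, 0.003], 0.23)]
1.1 [0.23068809 0.63429217 0.22654755] [ 3.14151932e+00  2.84037039e-05 -3.48826322e-01] 0.08771554790558421 0.0188
```

View pics/top0.png

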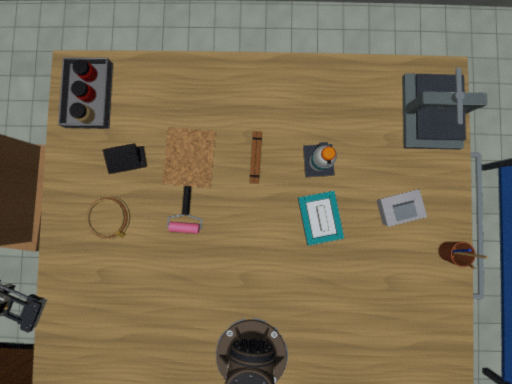

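View pics/scene0.png

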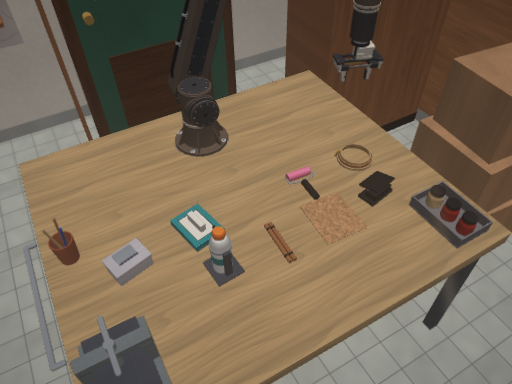

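The top view shows the mould around (321,218), slightly turned, the mat at (190,157), the cap at (328,154), and the brayer just below the mat. The scene view agrees. Next I'll measure the yaw and centres from colour.

```bash
cat > h.py <<'E'
import cv2,numpy as np
def ground(f,px,z):
    u=cv2.undistortPoints(np.float64(px).reshape(-1,1,2),f["mtx"],np.float64(f["D"])).reshape(-1,2)
    R,t=np.array(f["R"]),np.array(f["t"]).ravel()
    C=-R.T@t; d=np.c_[u,np.ones(len(u))]@R
    return (C+d*((z-C[2])/d[:,2])[:,None])[:,:2]
def rect(f,mask,z,box):
    m=np.zeros_like(mask); x0,y0,x1,y1=box; m[y0:y1,x0:x1]=mask[y0:y1,x0:x1]
    n,l,s,_=cv2.connectedComponentsWithStats(m); k=1+np.argmax(s[1:,4])
    p=ground(f,np.argwhere(l==k)[:,::-1],z)*1000
    c,wh,a=cv2.minAreaRect(p.astype(np.float32)); b=cv2.boxPoints((c,wh,a))
    e=max((b[1]-b[0],b[2]-b[1]),key=np.linalg.norm); e=e*np.sign(e[0])
    return np.round(c,1),np.round(wh,1),round(float(np.arctan2(e[1],e[0])),3)
E
python3 - <<'E'
from station import cams; from h import *
f=cams.grab_frame("top"); hsv=cv2.cvtColor(f["img"],cv2.COLOR_RGB2HSV)
teal=cv2.inRange(hsv,(80,100,50),(100,255,255)); white=cv2.inRange(hsv,(0,0,170),(180,50,255))
org=cv2.inRange(hsv,(5,190,180),(20,255,255)); 
print("mould",rect(f,teal,.026,(285,180,355,255)))
print("block",rect(f,white,.026,(302,195,340,242)))
print("cap",rect(f,org,.197,(305,135,345,175)))
print("mat",ground(f,[(166,127.5),(215,129),(213,187.5),(164,185.5)],.005).round(3).tolist())
E
```

```text
mould (array([ 463.8, -222. ]), array([161.3, 123.2]), 0.213)
block (array([ 463.8, -222.5]), array([116.4,  76.9]), 0.212)
cap (array([ 655.6, -214.5]), array([28.8, 29.3]), -0.766)
mat [[0.764, 0.317], [0.762, 0.145], [0.558, 0.145], [0.561, 0.315]]
```

```bash
python3 -m creep '{"translation":[[35,-40,0],[35,-40,0],[35,-40,0],[35,-40,0],[35,-35,0],[35,-35,0],[20,-45,0],[0,-45,0]],"spin":[0.14,0.14,0.14,0.14,0,0,0,0],"gripper":[1,1,1,1,1,1,1,1]}'; python3 -m creep '{"translation":[[0,-45,0],[0,-45,0],[0,-45,0],[0,-45,0],[0,-45,0],[0,-45,0],[0,-45,0],[0,-45,0]],"spin":[0,0,0,0,0,0,0,0],"gripper":[1,1,1,1,1,1,1,1]}'
```

```text
t: 1.95
eef_pos: [0.4542, 0.322, 0.226]
ee_rot: [3.141, 0.0, 0.21]
force: [0.4, -0.6, 0.2]
width: 0.0874
gripper_force: 0.0
t: 2.75
eef_pos: [0.4521, -0.0379, 0.2271]
ee_rot: [-3.141, -0.001, 0.212]
force: [0.9, 0.5, -0.3]
width: 0.0875
gripper_force: 0.0
```

```bash
python3 -m creep '{"translation":[[3,-45,0],[3,-45,0],[3,-45,0],[2,-45,0],[0,-4,-30],[0,0,-35],[0,0,-35],[0,0,0]],"spin":[0,0,0,0,0,0,0,0],"gripper":[1,1,1,1,1,1,1,1]}'; python3 - <<'E'
from station import cams,get_state; import cv2
f=cams.grab_frame("scene"); cv2.imwrite("pics/s1.png",cv2.resize(f["img"][150:300,120:320,::-1],None,fx=4,fy=4))
print(get_state()["eef_pos"])
E
```

```text
t: 3.55
eef_pos: [0.4601, -0.2199, 0.1226]
ee_rot: [-3.138, 0.007, 0.21]
force: [-0.8, 0.5, 1.1]
width: 0.0878
gripper_force: 0.0
[ 0.46197639 -0.2202302   0.12533791]
```

View pics/s1.png

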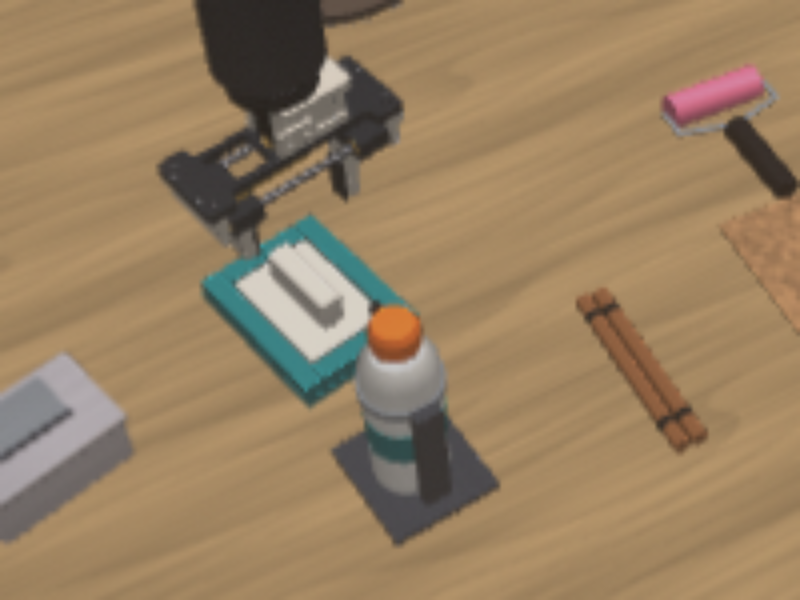

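The open fingers (crop about (245,240) and (345,185)) are in line across the rib, whose middle is at (305,285). I'll go down and close.

```bash
python3 -m creep '{"translation":[[2,-2,-30],[0,0,-25],[0,0,-20],[0,0,-10],[0,0,-5],[0,0,0],[0,0,0],[0,0,0]],"spin":[0,0,0,0,0,0,0,0],"gripper":[1,1,1,1,1,1,1,1]}'; python3 -m creep '{"translation":[[0,0,0],[0,0,0],[0,0,0],[0,0,0],[0,0,0],[0,0,0],[0,0,0],[0,0,0]],"spin":[0,0,0,0,0,0,0,0],"gripper":[0.2,0.2,0.2,0.2,0.2,0.2,0.2,0.2]}' 25
```

```text
t: 4.4
eef_pos: [0.4662, -0.2222, 0.0376]
ee_rot: [3.141, -0.002, 0.212]
force: [-0.2, -1.0, -0.4]
width: 0.0873
gripper_force: 0.0
t: 5.2
eef_pos: [0.4654, -0.2222, 0.0365]
ee_rot: [3.142, 0.0, 0.211]
force: [0.2, -0.2, -0.3]
width: 0.0287
gripper_force: 0.0
```

```bash
python3 -m creep '{"translation":[[0,0,0],[0,0,0],[0,0,0],[0,0,0],[0,0,0]],"spin":[0,0,0,0,0],"gripper":[0,0,0,0,0]}' 30; python3 -m creep '{"translation":[[0,0,2],[0,0,4],[0,0,6],[0,0,8],[0,0,10],[0,0,10],[0,0,0],[0,0,0]],"spin":[0,0,0,0,0,0,0,0],"gripper":[0,0,0,0,0,0,0,0]}'
```

```text
t: 5.7
eef_pos: [0.4654, -0.2222, 0.0366]
ee_rot: [3.142, -0.0, 0.211]
force: [0.3, -1.3, -0.9]
width: 0.0237
gripper_force: 30.0
t: 6.5
eef_pos: [0.4656, -0.2221, 0.077]
ee_rot: [3.141, -0.001, 0.211]
force: [-0.4, 0.1, -3.0]
width: 0.0233
gripper_force: 30.0
```

```bash
python3 -m creep '{"translation":[[0,0,15],[0,0,30],[0,20,30],[0,35,10],[0,40,0],[0,40,0],[10,40,0],[15,40,0]],"spin":[0,0,0,0,0,0,0,0],"gripper":[0,0,0,0,0,0,0,0]}'; python3 -m creep '{"translation":[[25,35,0],[25,35,0],[25,35,0],[25,35,0],[25,35,0],[20,30,0],[15,20,0],[5,10,0]],"spin":[-0.03,-0.03,-0.03,-0.03,-0.03,-0.03,-0.02,0],"gripper":[0,0,0,0,0,0,0,0]}';python3 -m creep '{"translation":[[5,4,0],[0,0,0],[0,0,0]],"spin":[0,0,0],"gripper":[0,0,0]}'
```

```text
t: 7.3
eef_pos: [0.4895, -0.0057, 0.1614]
ee_rot: [-3.141, 0.0, 0.211]
force: [1.8, -0.9, -2.9]
width: 0.0236
gripper_force: 30.0
t: 8.1
eef_pos: [0.656, 0.2295, 0.1597]
ee_rot: [3.141, 0.002, 0.012]
force: [-0.5, -0.7, -3.4]
width: 0.0237
gripper_force: 30.0
t: 8.4
eef_pos: [0.6599, 0.2309, 0.1615]
ee_rot: [3.141, 0.001, 0.011]
force: [0.2, -0.9, -2.4]
width: 0.0239
gripper_force: 30.0
```

```bash
python3 - <<'E'
from station import cams,get_state; import cv2
f=cams.grab_frame("scene"); cv2.imwrite("pics/s2.png",cv2.resize(f["img"][100:260,240:440,::-1],None,fx=3,fy=3))
print(get_state()["eef_pos"])
E
```

```text
[0.65991692 0.23080779 0.16175173]
```

View pics/s2.png

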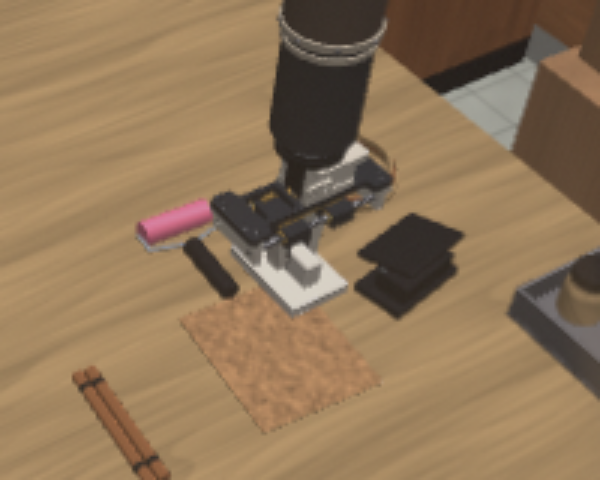

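The block hangs level (crop (290,275)), with nothing in its way to the mat. I'll lower it.

```bash
python3 -m creep '{"translation":[[0,0,-25],[0,0,-30],[0,0,-30],[0,0,-20],[0,0,-10],[0,0,-6],[0,0,-4],[0,0,0]],"spin":[0,0,0,0,0,0,0,0],"gripper":[0,0,0,0,0,0,0,0]}'; python3 -m creep '{"translation":[[0,0,-2],[0,0,-2],[0,0,0]],"spin":[0,0,0],"gripper":[0,0,0]}'
```

```text
t: 9.25
eef_pos: [0.6607, 0.2318, 0.0372]
ee_rot: [-3.141, -0.001, 0.011]
force: [0.0, 0.3, -2.5]
width: 0.0233
gripper_force: 30.0
t: 9.55
eef_pos: [0.6604, 0.2319, 0.0327]
ee_rot: [-3.141, -0.0, 0.011]
force: [-0.2, -0.3, -2.7]
width: 0.0237
gripper_force: 30.0
```

```bash
python3 -m creep '{"translation":[[0,0,-1],[0,0,-1],[0,0,0]],"spin":[0,0,0],"gripper":[0,0,0]}'
```

```text
t: 9.85
eef_pos: [0.6606, 0.2319, 0.0316]
ee_rot: [-3.141, -0.001, 0.012]
force: [-3.2, -1.9, 5.1]
width: 0.0236
gripper_force: 30.0
```

Contact: the vertical force has changed sign. Release, then rise.

```bash
python3 -m creep '{"translation":[[0,0,0],[0,0,0],[0,0,0],[0,0,0],[0,0,0],[0,0,0],[0,0,0],[0,0,0]],"spin":[0,0,0,0,0,0,0,0],"gripper":[0.6,0.7,0.8,0.8,0.8,0.8,0.8,0.8]}'; python3 -m creep '{"translation":[[0,0,10],[0,0,25],[0,0,35],[0,0,40],[0,0,40],[0,0,40],[0,0,15],[0,0,0]],"spin":[0,0,0,0,0,0,0,0],"gripper":[0.8,0.8,0.8,0.8,0.8,0.8,0.8,0.8]}'
```

```text
t: 10.65
eef_pos: [0.6604, 0.2318, 0.0305]
ee_rot: [3.142, 0.0, 0.011]
force: [0.2, -0.4, -0.0]
width: 0.0699
gripper_force: 0.0
t: 11.45
eef_pos: [0.6617, 0.2323, 0.2401]
ee_rot: [-3.139, -0.006, 0.011]
force: [-0.1, 0.5, -0.4]
width: 0.0702
gripper_force: 0.0
```

```bash
python3 -m creep '{"translation":[[0,-20,0],[0,-40,0],[0,-40,0],[0,-40,0],[0,-40,0],[0,-40,0],[0,-40,0],[0,0,0]],"spin":[0,0,0,0,0,0,0,0],"gripper":[0,0,0,0,0,0,0,0]}' 10; python3 -m creep '{"translation":[[0,-40,0],[0,-40,0],[0,-40,0],[0,-40,0],[0,-20,0],[-4,-9,0],[0,0,0],[0,0,0]],"spin":[0,0,0,0,0,0,0,0],"gripper":[0,0,0,0,0,0,0,0]}'; python3 - <<'E'
from station import cams,get_state,nets; from h import *
f=cams.grab_frame("scene"); cv2.imwrite("pics/s3.png",cv2.resize(f["img"][130:290,160:400,::-1],None,fx=3,fy=3))
print(get_state()["eef_pos"],get_state()["width"])
for n in ("cap_top","print_block","mat"): print(n,nets.pinpoint("scene",n)[:1])
f=cams.grab_frame("top"); hsv=cv2.cvtColor(f["img"],cv2.COLOR_RGB2HSV)
print("block",rect(f,cv2.inRange(hsv,(0,0,170),(180,50,255)),.021,(160,120,220,190)))
E
```

```text
t: 12.25
eef_pos: [0.659, -0.0332, 0.2342]
ee_rot: [3.141, 0.003, 0.007]
force: [0.3, -0.2, 0.5]
width: 0.0118
gripper_force: 0.0
t: 13.05
eef_pos: [0.656, -0.2166, 0.2351]
ee_rot: [-3.141, 0.001, 0.011]
force: [-0.4, 1.4, -0.2]
width: 0.0006
gripper_force: 0.0
[ 0.65629856 -0.21620628  0.23534673] 0.0004776332957944492
cap_top [{'centre': [0.6575, -0.2203, 0.1958], 'confidence': 0.67}]
print_block [{'centre': [0.6556, 0.2342, 0.0064], 'confidence': 0.64}]
mat [{'centre': [0.663, 0.24, 0.0002], 'confidence': 0.81}]
block (array([657.1, 233.9]), array([ 79.8, 119.2]), -0.025)
```

View pics/s3.png

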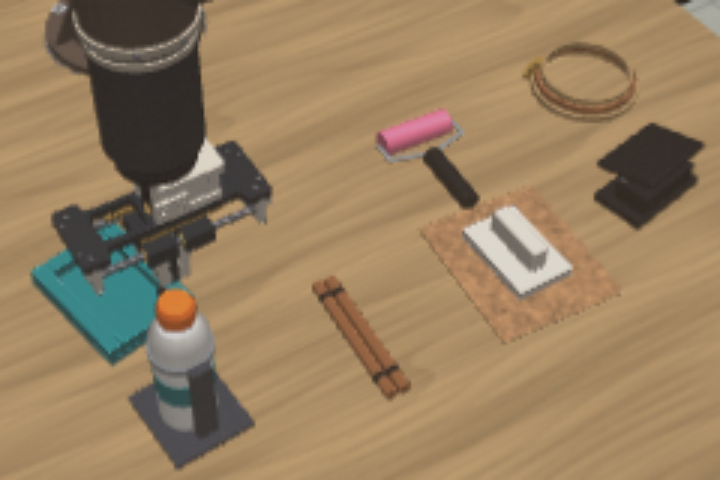

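The block lies in the middle of the mat (crop (517,250)), grip up. The shut fingers (170,270) are over the cap (177,308). I'll descend gently.

```bash
python3 -m creep '{"translation":[[1,-1,-10],[0,0,-12],[0,0,-7],[0,0,-3],[0,0,0]],"spin":[0,0,0,0,0],"gripper":[0,0,0,0,0]}'; python3 -m creep '{"translation":[[0,0,-2],[0,0,-2],[0,0,-1],[0,0,0]],"spin":[0,0,0,0],"gripper":[0,0,0,0]}'
```

```text
t: 13.8
eef_pos: [0.6571, -0.2182, 0.2026]
ee_rot: [-3.142, 0.001, 0.011]
force: [0.7, -0.5, 1.1]
width: 0.0006
gripper_force: 0.0
t: 14.2
eef_pos: [0.6574, -0.2182, 0.1986]
ee_rot: [3.142, -0.0, 0.011]
force: [0.1, 0.3, -0.0]
width: 0.0007
gripper_force: 0.0
```

```bash
python3 -m creep '{"translation":[[0,0,-2],[0,0,-2],[0,0,-2],[0,0,0]],"spin":[0,0,0,0],"gripper":[0,0,0,0]}'
```

```text
t: 14.6
eef_pos: [0.6577, -0.2183, 0.193]
ee_rot: [3.141, -0.001, 0.011]
force: [-0.3, 0.9, 4.7]
width: 0.0007
gripper_force: 2.6
```

```bash
python3 -m creep '{"translation":[[0,0,-2],[0,0,-1],[0,0,0],[0,0,0]],"spin":[0,0,0,0],"gripper":[0,0,0,0]}'
```

```text
t: 15.0
eef_pos: [0.6577, -0.2183, 0.1904]
ee_rot: [3.141, -0.001, 0.011]
force: [-0.9, 0.2, 6.5]
width: 0.0006
gripper_force: 3.2
```

```bash
python3 -m creep '{"translation":[[0,0,-1],[0,0,0],[0,0,0]],"spin":[0,0,0],"gripper":[0,0,0]}'
```

```text
t: 15.3
eef_pos: [0.6577, -0.2183, 0.1895]
ee_rot: [3.141, -0.001, 0.011]
force: [-1.6, 1.3, 7.0]
width: 0.0001
gripper_force: 3.4
```

```bash
python3 -m creep '{"translation":[[0,0,-0.7],[0,0,0],[0,0,0]],"spin":[0,0,0],"gripper":[0,0,0]}'
```

```text
t: 15.6
eef_pos: [0.6577, -0.2183, 0.1891]
ee_rot: [3.141, -0.001, 0.012]
force: [-1.6, 1.1, 8.4]
width: 0.0005
gripper_force: 4.0
```

8.4 N at z = 0.189 means the cap is at its stop. Lift off.

```bash
python3 -m creep '{"translation":[[0,0,4],[0,0,6],[0,0,10],[0,0,20],[0,0,25],[0,0,15],[0,0,0],[0,0,0]],"spin":[0,0,0,0,0,0,0,0],"gripper":[0,0,0,0,0,0,0,0]}'; python3 - <<'E'
from station import cams,get_state,nets; from h import *
f=cams.grab_frame("scene"); cv2.imwrite("pics/s4.png",cv2.resize(f["img"][100:310,100:420,::-1],None,fx=2.4,fy=2.4))
for n in ("cap_top","print_block"): print(n,nets.pinpoint("scene",n)[:1])
E
```

```text
t: 16.4
eef_pos: [0.6572, -0.218, 0.2676]
ee_rot: [-3.141, 0.0, 0.011]
force: [0.3, -0.7, -1.3]
width: 0.0005
gripper_force: 0.0
cap_top [{'centre': [0.6578, -0.2221, 0.1995], 'confidence': 0.47}]
print_block [{'centre': [0.6558, 0.2319, 0.0078], 'confidence': 0.6}]
```

View pics/s4.png

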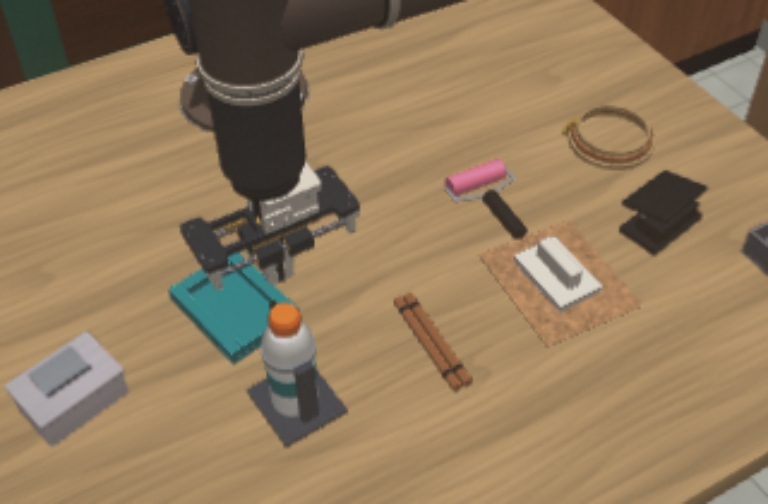

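The cap (285,318) is up and clear of the fingers, the block (557,272) is on the mat, and the bystanders are where they were.

```bash
python3 -c "
from station import arm; print(arm.job_done())"
```

```text
the job is handed in; nothing more can be done
None
```

I handed the job in at about 16.5 s: the block lies grip up in the middle of the mat, the cap was pressed to its stop at about 8 N and sprang back up, and no bystander looked moved in the last picture; the hand-in call gave no verdict.

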